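# Set the disc sander to speed six and start it

## Robot

A 6-joint arm with a two-finger parallel gripper is mounted at the origin on the work surface. World frame = base frame: x ahead of the robot, y to its left, z up, the work surface at z = 0. Lengths are in mm, angles in rad, forces in N, time in s.
With the tool pointing down it reaches from about 350 to 875 mm from the base axis. Payload 4.2 kg.
Tool frame: the origin (TCP) lies at the very end of the fingers, on their centre line; the grasp point (between the pads) lies arm.grip_depth behind it (arm.grip_depth is the distance from the TCP to the grasp point, in mm); x points along the fingers, y is the direction in which the jaws open and shut, and the axes are right-handed (so a half turn about x gives the same grasp; the last joint's range is limited). The gripper opens to 85 mm and grips with 20 to 120 N. Pads are 22 mm wide; open, the fingers measure 114 mm over their backs; the gripper's body (76 mm by 85 mm) begins 54 mm behind the grasp point. The pads swing forward as they close: fully open they stand 13 mm farther back than shut.
Start: joints at [1.393, 0.385, 0.008, 0, -1.194, -0.259], TCP at [264.368, 566.312, 231.312] pointing down, gripper open.
Joint ranges: [-3.14, 3.14], [-1.21, 2.06], [-1.07, 1.41], [-3.16, 2.05], [-2.99, -0.16], [-3.1, 3.1]. Speed limits (rad/s): [2.79, 2.79, 3.14, 3.14, 3.14, 3.14].

## Interface

Orientations are given as a unit quaternion [x, y, z, w].
In Python, from bench import arm, get_image, models gives the robot as it stands.
- The arm moves only by the tool arm_command, never from a script. Its argument "rows" is a list of rows, each an object of numbers: "dx", "dy", "dz": the shift along the tool's x, y, z in m; "wx", "wy", "wz": the turn, a rotation vector about the tool's x, y, z in degrees; "gripper": the closure, from -1 (fully open) to 1 (shut). A call has exactly 8 rows; each row is the pose to reach, as a shift and turn from the pose measured when the call began, along the tool's axes at that moment; what a row does not reach only later rows make up. A row lasts 1/10 s, in which the tool goes at most 50 mm and 8.59 degrees, less where a joint would pass 70% of its speed; a pose out of reach is approached as far as the arm can. A call with a gripper value outside its range is refused whole. The fingers move at their own pace and stop on an object; the grip force is fixed at half the most. Time passes only in rows, so rows that repeat a pose let the fingers close, or fill a call up. It gives the time, the measured TCP pose, the force and the opening at its end, in the units of the state.
- arm.read_state(): the state, without advancing time (a new reading comes with each control period).
- get_image(name): name is "side" or "top" or "wrist"; returns a dict with "img" (480x640x3 uint8, red, green, blue), "K" (3x3 intrinsics, pixels), "k1" (the pictures are not rectified: a ray, as slopes to the right and down, at radius r is drawn at 1 + k1 r^2 times it, then the intrinsics apply), "rvec" (rotation vector, rad) and "tvec" (3), from world to camera coordinates, as OpenCV has them; the wrist camera has in their place "T_tool_cam" (4x4, takes a point from camera to tool coordinates, whose origin is the TCP and whose axes are the tool frame's). Camera axes: x right, y down, z forward; pixel columns grow to the right and rows downward; lengths in mm; the calibration is good to about 2 mm. A picture is of the moment at which its call begins: read the wrist's pose just before it. There is no depth.
- arm.job_done(): hands the job in, once; it reports no verdict.
Trained networks look in the newest picture that a camera, given by its name, has taken for a name from the list of things; names that differ only in an ending like _2 or _b are one class to them, and where a whole thing is asked for, a point or a joint stands for the part that bears it (a point fixed in the world has none). Each returns a list of dicts, best first, with "conf" (0 to 1); they miss things now and then, are a little off and sometimes report something else, mostly with a low value. They report only what shows in the picture. A call takes as long as a camera call.
- models.cut_out(camera, query): "mask" (480x640 bool, what is visible of it) and "extent" ([left, top, right, bottom] in pixels, round what is visible of it).
The state is a dict: "clock": time; "joints": joint angles; "joint_vel": joint speeds; "joint_efforts": joint torques, N m; "position": TCP position; "ee_rot": TCP orientation; "contact_force": force on the tool from outside, world axes, zero at the start; "wrist_torque": the same for the moment, N m; "gripper_width": finger opening in mm.
Only numpy, scipy, OpenCV 4.12 (cv2) and the standard library are available. Lean on these libraries where they do the work, as an engineer would, in place of code of your own. Each camera call takes 0.05 s, during which the arm holds its last target.

## Task

Set the bench disc sander to speed six: with your fingertips push the pointer of its rotary speed selector round clockwise, counting the clicks, until it rests on the sixth of the eight marks (the shortest mark, at the anticlockwise end stop, is speed one). Then press the small start button all the way down and let it come up again. Push lightly and do not pinch or force the selector, do not press start before the speed is set, do not press the broad stop button, and leave everything lying about where it is.

Things in the scene. Friction and masses are not known exactly. Their poses are not given: they have to be found in the camera images.
- sander: bench disc sander, fixed, 300 mm deep (x) and 420 mm wide (y -150 to +270 mm), grey; origin on the table under it; x points away from the operator's (robot's) side, y to the left, z up. Control console at y -147 to +1, x -125 to +115 mm; its flat panel is 77 mm above the table. Guarded disc, motor and work table stand at y +65 to +255 mm, up to 223 mm high; the base between is 40 mm high
- selector (a joint): rotary speed selector, vertical axis: 0 at the anticlockwise end stop (speed 1), growing clockwise seen from above, end stop 3.665 rad (speed 8). A detent every 0.5236 rad: speed n rests at (n - 1) x 0.5236, speed 6 at 2.618. About 3 N sideways near the pointer's nose moves it out of a detent; past half-way it snaps on by itself into the next, running ahead of the finger
- selector_axis (a point): on the selector's axis, half-way up its fin, 23 mm above the panel; in the sander's frame x +30, y -72.5 mm. The selector is a black round hub, 48 mm across, its top 12 mm above the panel, with an upright fin on it, 12 mm thick (9 mm at the nose), from 12 to 34 mm above the panel; the fin reaches 45 mm from the axis on the pointer side, 20 mm on the other
- selector_tip (a point): the nose of the selector's pointer fin, 45 mm from the axis, half-way up the fin. In the sander's frame the pointer stands 105 degrees anticlockwise of +x at speed 1 and 45 degrees clockwise of +x at speed 6; a white line runs along the top of the pointer side
- dial (a point): centre of the selector's plain round dial plate, 125 mm across, flat on the panel, with eight dark marks 30 degrees apart at its rim, one per speed: short and thin for speed 1, longer and thicker clockwise to speed 8
- start (a joint): small round start button: 0 up, 0.006 m fully down; spring loaded (fully down at about 5 N), comes up by itself
- start_top (a point): centre of the top of the start button: black, 22 mm across, in a 38 mm aluminium collar; its top is 22 mm above the panel and 10 mm above the collar. On the operator's side of the selector, the left one of two
- stop (a joint): stop button: 0 up, 0.005 m fully down; spring loaded
- stop_top (a point): centre of the top of the stop button: broad black mushroom head 40 mm across, its top 32 mm above the panel; 74 mm to the right of the start button
- toy_part: unfinished wooden toy part lying on the sander's work table, 138 mm up: bar 100 x 32 x 24 mm with a 52 mm disc beyond its +x end (overall from x = -50 to +121 mm); origin under the bar's middle
- toy_wheel: wooden toy wheel, 38 mm across, 12 mm thick, lying on the sander's base between console and disc; origin at the centre of its underside
- sanding_block: cork sanding block with a wooden grip, 105 x 62 x 38 mm, on the table right of the console; origin under its middle
- glue: white glue bottle standing on the table, 48 mm across, 125 mm high; origin under its middle
- screw_jar: small glass jar standing on the table right of the console, 54 mm across, 60 mm high; origin under its middle
- screwdriver: screwdriver lying on the table to the right of the sander; 200 mm long, 26 mm thick; origin under its middle, handle along -x
- offcut: small wooden offcut 70 x 20 x 14 mm lying on the sander's base between console and motor; origin under its middle

How it is judged:
By the outcome, as a careful person would: the job done as asked, in the order asked, and still so for the second after the job is handed in, with the robot touching nothing.
It also fails if it takes over 48 s, if anything falls off the work surface, if the arm or the gripper's body presses on something with over 40 N, if the wrist force passes 120 N, or if a joint passes its speed limit or range.

## Working session

There is one attempt and no reset: what is moved stays moved. The work goes in short steps, Python scripts to look and compute and a tool call to move; the robot and the scene stay as the last step left them, time stands still between calls to the robot, and variables do not carry over. Pictures are saved under pics/ and viewed, and the job is handed in when it is done.

Besides the shell and the picture viewer there is one more tool, called after "Call:" as name([rows], argument=value, ...), one row to a line, values as JSON. arm_command: Moves the arm, as the interface text tells. Its arguments: {"type":"object","properties":{"rows":{"type":"array"}},"required":["rows"]}

```bash
ls; mkdir -p pics
cat > h.py <<'E'
import numpy as np, cv2
from scipy.spatial.transform import Rotation as R
from bench import arm, get_image, models
def save(n,img): cv2.imwrite('pics/'+n+'.png', img[:,:,::-1])
def ray(c,px,s=None):
    K=np.array(c['K']);k1=c['k1']
    d=np.array([(px[0]-K[0,2])/K[0,0],(px[1]-K[1,2])/K[1,1]])
    u=d.copy()
    for _ in range(20): u=d/(1+k1*(u@u))
    v=np.array([u[0],u[1],1.])
    if 'rvec' in c:
        Rm=cv2.Rodrigues(np.array(c['rvec'],float))[0];t=np.array(c['tvec'],float).ravel()
        return -Rm.T@t, Rm.T@v
    T=np.array(c['T_tool_cam']);Rt=R.from_quat(s['ee_rot']).as_matrix();p=np.array(s['position'])
    return Rt@T[:3,3]+p, Rt@T[:3,:3]@v
def atz(c,px,z,s=None):
    o,d=ray(c,px,s); return o+d*(z-o[2])/d[2]
def proj(c,P,s=None):
    P=np.array(P,float)
    if 'rvec' in c:
        Rm=cv2.Rodrigues(np.array(c['rvec'],float))[0];q=Rm@P+np.array(c['tvec'],float).ravel()
    else:
        T=np.array(c['T_tool_cam']);Rt=R.from_quat(s['ee_rot']).as_matrix()
        q=T[:3,:3].T@(Rt.T@(P-np.array(s['position']))-T[:3,3])
    u=q[:2]/q[2];u=u*(1+c['k1']*(u@u));K=np.array(c['K'])
    return np.array([K[0,0]*u[0]+K[0,2],K[1,1]*u[1]+K[1,2]])
E
python3 - <<'E'
from h import *
s=arm.read_state();print(s)
for n in ['top','side','wrist']:
    c=get_image(n);save(n+'0',c['img']);print(n,{k:v for k,v in c.items() if k!='img'})
    for q in ['sander','selector','dial','start','stop','toy_part','selector_tip','start_top','stop_top']:
        try:
            r=models.cut_out(n,q)
            print(q,[(round(x['conf'],2),x['extent'],[round(float(v),1) for v in np.argwhere(x['mask']).mean(0)[::-1]]) for x in r[:2]])
        except Exception as e: print(q,e)
E
```

```text
pics
{'clock': 0.0, 'joints': array([ 1.39261135e+00,  3.85552242e-01,  6.61208939e-03, -5.38881213e-04,
       -1.19398682e+00, -2.58602612e-01]), 'joint_vel': array([ 9.32283182e-05, -8.87677072e-05,  1.89001132e-03,  2.29303154e-03,
        8.16687820e-05, -1.99986763e-03]), 'joint_efforts': array([ 6.42457380e-04, -3.92287374e+01,  1.88397771e+01,  4.18611199e+00,
       -4.66789716e-03, -9.70319462e-06]), 'position': array([264.11661674, 565.79795083, 230.21289093]), 'ee_rot': array([-0.69014837,  0.1540314 ,  0.69044168,  0.15251179]), 'contact_force': array([ 0.82393415, -0.13824113, -0.05462408]), 'wrist_torque': array([0.00161389, 0.03136132, 0.01484456]), 'gripper_width': 85.10284412803213}
top {'K': array([[465.63290526,   0.        , 320.74158217],
       [  0.        , 465.63290526, 233.95227234],
       [  0.        ,   0.        ,   1.        ]]), 'k1': -0.05529468717430018, 'rvec': array([ 2.17018949, -2.05658894,  0.21187482]), 'tvec': array([-110.43313626,  607.35284581,  695.81099551])}
sander [(0.68, [54.3, 147.6, 340.7, 366.4], [193.7, 251.3])]
selector [(0.92, [
[... 1527 characters left out ...]
6, [267.6, 244.1, 300.5, 272.5], [285.2, 262.9])]
wrist {'K': array([[356.37184776,   0.        , 318.26543263],
       [  0.        , 356.37184776, 238.47453512],
       [  0.        ,   0.        ,   1.        ]]), 'k1': 0.011607967076337076, 'T_tool_cam': array([[ 5.40604223e-05, -3.26895921e-01,  9.45060344e-01,
        -1.41917562e+02],
       [ 9.99999988e-01, -1.17777189e-04, -9.79422158e-05,
        -9.31175993e-01],
       [ 1.43323461e-04,  9.45060338e-01,  3.26895911e-01,
        -8.41914567e+01],
       [ 0.00000000e+00,  0.00000000e+00,  0.00000000e+00,
         1.00000000e+00]])}
sander []
selector []
dial []
start []
stop []
toy_part []
selector_tip []
start_top []
stop_top []
```

Run:
```python
import cv2
a=cv2.imread('pics/top0.png');b=cv2.imread('pics/side0.png')
cv2.imwrite('pics/top0c.png',cv2.resize(a[140:380,190:390],None,fx=3.3,fy=2.5*1,interpolation=cv2.INTER_CUBIC)[:600] if 0 else cv2.resize(a[150:350,190:390],(600,600),interpolation=cv2.INTER_CUBIC))
cv2.imwrite('pics/side0c.png',cv2.resize(b[210:360,190:390],(800,600),interpolation=cv2.INTER_CUBIC))
```

```text
(no output)
```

View pics/top0.png

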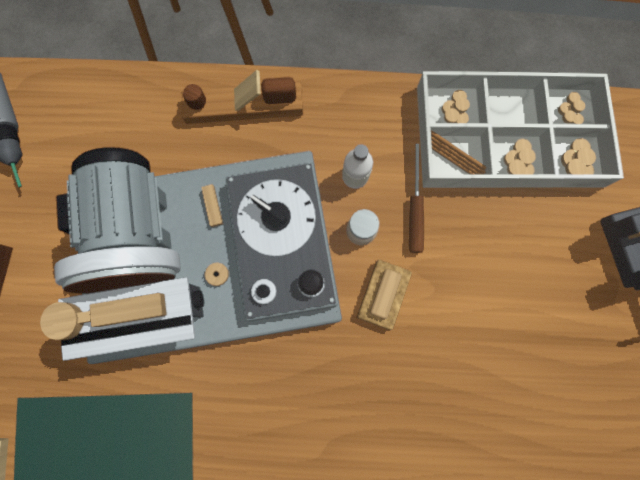

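View pics/side0.png

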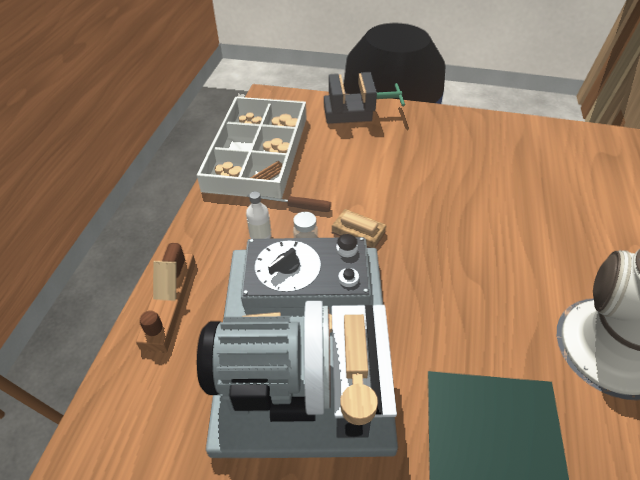

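View pics/top0c.png

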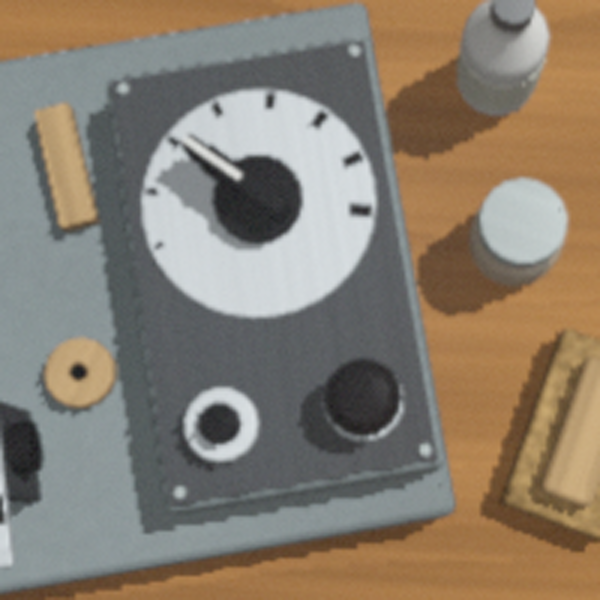

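View pics/side0c.png

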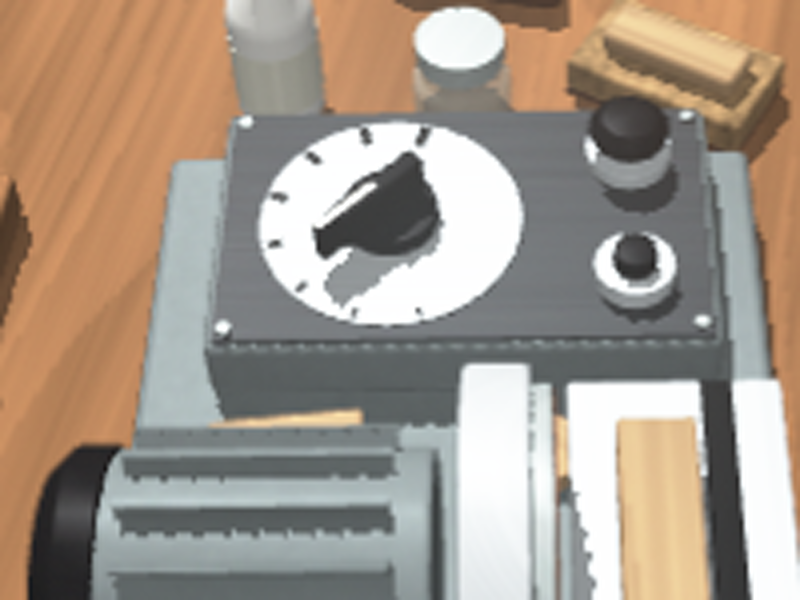

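Top picture: the dial is centred near (276,216), with its marks running clockwise from lower left. The pointer is at upper left on about the third mark. Start is near (263,291) and stop near (311,283). Next I'll measure these.

Run:
```python
from h import *
C={}
for n,box in [('top',(230,170,325,265)),('side',(245,230,330,300))]:
    c=get_image(n);C[n]=c;img=c['img'].astype(int)
    m=np.zeros(img.shape[:2],np.uint8)
    x0,y0,x1,y1=box
    # white dial: bright & unsaturated
    b=img.min(2);sat=img.max(2)-img.min(2)
    sub=((b>150)&(sat<40))
    m[y0:y1,x0:x1]=sub[y0:y1,x0:x1]
    nl,lab,st,ce=cv2.connectedComponentsWithStats(m)
    i=1+np.argmax(st[1:,4]);cn,_=cv2.findContours((lab==i).astype(np.uint8),cv2.RETR_EXTERNAL,cv2.CHAIN_APPROX_NONE)
    h=cv2.convexHull(max(cn,key=cv2.contourArea))[:,0]
    W=np.array([atz(c,p,78) for p in h])
    # circle fit
    from scipy.optimize import least_squares
    f=least_squares(lambda q:np.hypot(W[:,0]-q[0],W[:,1]-q[1])-q[2],[*W[:,:2].mean(0),60],loss='soft_l1')
    print(n,'dial',f.x.round(1),np.abs(f.fun).max().round(1))
    for q,z in [('start',99),('stop',109),('start',89),('toy_part',170),('toy_wheel',52),('offcut',54),('glue',125),('screw_jar',60),('sanding_block',38),('selector_tip',111)]:
        r=models.cut_out(n,q)
        if r:
            k=r[0];p=np.argwhere(k['mask']).mean(0)[::-1];print(q,z,round(k['conf'],2),p.round(1),atz(c,p,z).round(1))
np.savez('C.npz')
# marks in top
c=C['top'];img=c['img']
cx=np.array([276.,216.])
g=cv2.cvtColor(img,cv2.COLOR_RGB2GRAY)
ctr=None
```

```text
top dial [633.5  -4.4  62.7] 0.3
start 99 0.55 [262.4 290.4] [513.2   5.4  99. ]
stop 109 0.92 [310.4 281.5] [529.5 -66.5 109. ]
start 89 0.55 [262.4 290.4] [513.9   6.6  89. ]
toy_part 170 0.85 [ 99.2 314.5] [462.4 216.2 170. ]
toy_wheel 52 0.95 [216.6 273.8] [539.3  87.7  52. ]
offcut 54 0.87 [212.1 205. ] [653.5 106.2  54. ]
glue 125 0.88 [357.1 166.8] [ 707.6 -128.3  125. ]
screw_jar 60 0.8 [362.2 226.4] [ 628.9 -144.7   60. ]
sanding_block 38 0.79 [384.  294.3] [ 522.  -186.4   38. ]
selector_tip 111 0.9 [272.3 213. ] [631.1  -2.1 111. ]
side dial [631.8  -4.4  63.2] 0.6
start 99 0.47 [348.7 273.8] [510.  11.  99.]
stop 109 0.83 [346.7 242.1] [526.4 -56.2 109. ]
start 89 0.47 [348.7 273.8] [511.1   3.1  89. ]
toy_part 170 0.62 [356.5 374.1] [458.5 243.7 170. ]
offcut 54 0.65 [268.5 314.6] [641.3  98.7  54. ]
glue 125 0.72 [258.1 218.2] [704.7 -68.8 125. ]
screw_jar 60 0.65 [305.3 225.5] [ 626.5 -128.3   60. ]
sanding_block 38 0.96 [358.9 226.7] [ 518.6 -168.6   38. ]
selector_tip 111 0.71 [285.2 262.7] [627.3  18.7 111. ]
```

Run:
```python
from h import *
for n,z0 in [('top',(632.6,-4.4))]:
    c=get_image(n)
    # rectify panel plane at z=78 : 3px/mm? 2 px/mm, x up, y left
    S=3
    def rect(z,cx,cy,half=85):
        N=2*half*S
        u,v=np.meshgrid(np.arange(N),np.arange(N))
        X=cx+half-v/S;Y=cy+half-u/S
        P=np.stack([X,Y,np.full(X.shape,float(z))],-1).reshape(-1,3)
        Rm=cv2.Rodrigues(c['rvec'])[0];q=P@Rm.T+c['tvec']
        w=q[:,:2]/q[:,2:];w=w*(1+c['k1']*(w**2).sum(1,keepdims=True));K=c['K']
        mx=(K[0,0]*w[:,0]+K[0,2]).reshape(N,N).astype(np.float32);my=(K[1,1]*w[:,1]+K[1,2]).reshape(N,N).astype(np.float32)
        return cv2.remap(c['img'],mx,my,cv2.INTER_CUBIC)
    a=rect(77.5,633.5,-4.4);save('rect77',a)
    g=cv2.cvtColor(a,cv2.COLOR_RGB2GRAY).astype(float)
    th=np.radians(np.arange(-180,180,1))
    o=85*S
    prof=[np.mean([g[int(round(o-r*S*np.cos(t))),int(round(o-r*S*np.sin(t)))] for r in np.arange(52,59,0.5)]) for t in th]
    prof=np.array(prof)
    d=-(prof-np.median(prof));
    # local peaks
    for i in range(1,359):
        if d[i]>12 and d[i]==d[max(0,i-8):i+9].max():
            sl=slice(max(0,i-6),i+7);w=np.clip(d[sl],0,None);print('mark',round(float((np.degrees(th[sl])*w).sum()/w.sum()),1),round(d[i],0))
    b=rect(111,633.5,-4.4);save('rect111',b)
```

```text
mark -92.0 163.0
mark -61.8 157.0
mark -31.8 152.0
mark -1.9 136.0
mark 27.9 117.0
mark 57.5 100.0
mark 86.7 63.0
mark 117.4 38.0
```

View pics/rect111.png

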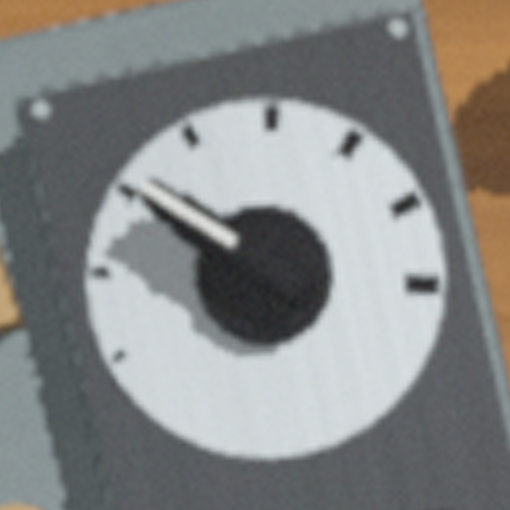

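View pics/rect77.png

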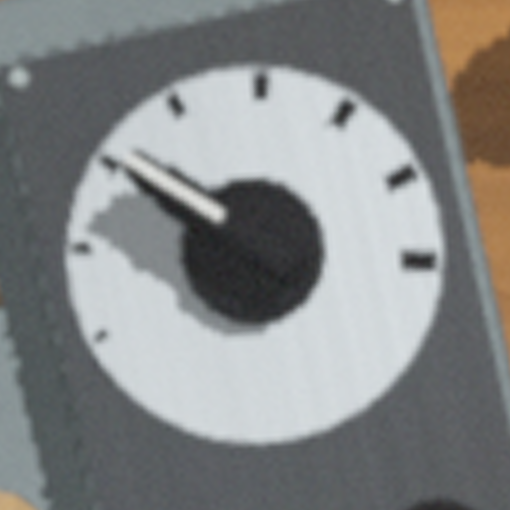

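```bash
cat >> h.py <<'E'
AX=np.array([632.6,-4.4])
def fpose(phi,r,lat,z,sgn=-1):
    """phi deg of pointer; tool centre r along, lat mm behind (ccw side); tool z = sgn*t"""
    p=np.radians(phi);u=np.array([np.cos(p),np.sin(p)]);t=np.array([np.sin(p),-np.cos(p)])
    xy=AX+u*r-t*lat
    X=np.array([0,0,-1.]);Z=np.array([*(sgn*t),0]);Y=np.cross(Z,X)
    return np.array([*xy,z]),R.from_matrix(np.column_stack([X,Y,Z]))
def rel(s,pos,rot):
    R0=R.from_quat(s['ee_rot']);d=R0.inv().apply(pos-np.array(s['position']))/1000
    w=(R0.inv()*rot).as_rotvec(degrees=True)
    return d.round(4),w.round(1)
E
python3 - <<'E'
from h import *
s=arm.read_state();print(s['clock'],s['joints'].round(3),arm.grip_depth)
print(R.from_quat(s['ee_rot']).as_matrix().round(3))
for sg in(-1,1):
  for phi in (68,58,-24): print(sg,phi,fpose(phi,45,30,150,sg)[0],rel(s,*fpose(phi,45,30,150,sg)))
E
```

```text
2.65 [ 1.393  0.385  0.008  0.    -1.194 -0.259] 18.700000000000003
[[ 0.    -0.423 -0.906]
 [-0.    -0.906  0.423]
 [-1.     0.    -0.   ]]
-1 68 [621.64178107  48.56147126 150.        ] (array([ 0.0813,  0.318 , -0.5427]), array([-3., -0., -0.]))
-1 58 [631.00492401  49.65974225 150.        ] (array([ 0.0813,  0.3131, -0.5508]), array([ 7., -0., -0.]))
-1 -24 [685.91164489   4.70321479 150.        ] (array([ 0.0813,  0.3306, -0.6195]), array([89., -0., -0.]))
1 68 [621.64178107  48.56147126 150.        ] (array([ 0.0813,  0.318 , -0.5427]), array([177.,  -0.,   0.]))
1 58 [631.00492401  49.65974225 150.        ] (array([ 0.0813,  0.3131, -0.5508]), array([-173.,    0.,   -0.]))
1 -24 [685.91164489   4.70321479 150.        ] (array([ 0.0813,  0.3306, -0.6195]), array([-91.,   0.,  -0.]))
```

Call:
arm_command([
  {"dx": -0.045, "dy": 0, "dz": 0, "wx": 0, "wy": 0, "wz": 0, "gripper": 1},
  {"dx": -0.08, "dy": 0.012, "dz": -0.021, "gripper": 1},
  {"dx": -0.08, "dy": 0.034, "dz": -0.06, "gripper": 1},
  {"dx": -0.08, "dy": 0.057, "dz": -0.1, "wx": 1, "gripper": 1},
  {"dx": -0.08, "dy": 0.08, "dz": -0.14, "wx": 2, "gripper": 1},
  {"dx": -0.08, "dy": 0.103, "dz": -0.18, "wx": 3, "gripper": 1},
  {"dx": -0.08, "dy": 0.126, "dz": -0.221, "wx": 4, "gripper": 1},
  {"dx": -0.08, "dy": 0.149, "dz": -0.262, "wx": 5, "gripper": 1},
])

```text
validation failed for argument at $.ro...
```

Run:
```python
from h import *
s=arm.read_state();print(s['clock'],s['position'].round(1),s['contact_force'].round(2),s['joints'].round(2),s['gripper_width'])
print(rel(s,*fpose(58,45,32,150)))
```

```text
2.65 [264.4 566.3 231.3] [0.68 0.51 0.3 ] [ 1.39  0.38  0.01  0.   -1.19 -0.26] 85.46586694889808
(array([ 0.0813,  0.3128, -0.5488]), array([ 7., -0., -0.]))
```

Call:
arm_command([
  {"dx": -0.045, "dy": 0, "dz": 0, "wx": 0, "wy": 0, "wz": 0, "gripper": 1},
  {"dx": -0.08, "dy": 0.012, "dz": -0.021, "wx": 0, "wy": 0, "wz": 0, "gripper": 1},
  {"dx": -0.08, "dy": 0.034, "dz": -0.06, "wx": 0, "wy": 0, "wz": 0, "gripper": 1},
  {"dx": -0.08, "dy": 0.057, "dz": -0.1, "wx": 1, "wy": 0, "wz": 0, "gripper": 1},
  {"dx": -0.08, "dy": 0.08, "dz": -0.14, "wx": 2, "wy": 0, "wz": 0, "gripper": 1},
  {"dx": -0.08, "dy": 0.103, "dz": -0.18, "wx": 3, "wy": 0, "wz": 0, "gripper": 1},
  {"dx": -0.08, "dy": 0.126, "dz": -0.221, "wx": 4, "wy": 0, "wz": 0, "gripper": 1},
  {"dx": -0.08, "dy": 0.149, "dz": -0.262, "wx": 5, "wy": 0, "wz": 0, "gripper": 1},
])

```text
clock: 3.45
position: [439.5, 318.8, 311.7]
ee_rot: [0.683, -0.183, -0.683, -0.184]
contact_force: [1.2, 1.4, -0.8]
gripper_width: -0.1
```

Run:
```python
from h import *
s=arm.read_state();print(s['clock'],s['position'].round(1),s['contact_force'].round(2),s['joints'].round(2),s['gripper_width'])
print(rel(s,*fpose(58,45,32,150)))
```

```text
3.45 [439.5 318.8 311.7] [ 1.21  1.37 -0.85] [ 0.93  0.2  -0.06  0.   -1.32  0.12] -0.14445710730465008
(array([ 0.1616,  0.1372, -0.2985]), array([ 2., -0.,  0.]))
```

Call:
arm_command([
  {"dx": 0, "dy": 0.02, "dz": -0.043, "wx": 0, "wy": 0, "wz": 0, "gripper": 1},
  {"dx": 0, "dy": 0.04, "dz": -0.087, "wx": 1, "wy": 0, "wz": 0, "gripper": 1},
  {"dx": 0, "dy": 0.06, "dz": -0.13, "wx": 1, "wy": 0, "wz": 0, "gripper": 1},
  {"dx": 0, "dy": 0.08, "dz": -0.174, "wx": 2, "wy": 0, "wz": 0, "gripper": 1},
  {"dx": 0, "dy": 0.1, "dz": -0.218, "wx": 2, "wy": 0, "wz": 0, "gripper": 1},
  {"dx": 0.01, "dy": 0.12, "dz": -0.262, "wx": 2, "wy": 0, "wz": 0, "gripper": 1},
  {"dx": 0.03, "dy": 0.137, "dz": -0.298, "wx": 2, "wy": 0, "wz": 0, "gripper": 1},
  {"dx": 0.07, "dy": 0.137, "dz": -0.298, "wx": 2, "wy": 0, "wz": 0, "gripper": 1},
])

```text
clock: 4.25
position: [632.8, 47.3, 243.3]
ee_rot: [0.682, -0.196, -0.677, -0.198]
contact_force: [-0.3, 0.2, -1.0]
gripper_width: 0.0
```

Run:
```python
from h import *
s=arm.read_state();print(s['clock'],s['position'].round(1),s['contact_force'].round(2),s['joints'].round(2))
c=get_image('wrist');save('w1',c['img'])
print(rel(s,*fpose(58,45,32,92)))
for a in ([*AX,77],[*AX,111]): print(proj(c,a,s).round(1))
p=np.radians(58);print(proj(c,[AX[0]+45*np.cos(p),AX[1]+45*np.sin(p),111],s).round(1))
```

```text
4.25 [632.8  47.3 243.3] [-0.32  0.22 -1.05] [ 0.33  0.39  0.05  0.   -1.22  0.68]
(array([ 0.1513, -0.0003,  0.0057]), array([-0.3, -0.4,  0.3]))
[370.6 185.2]
[376.5 193.1]
[318.7 193.4]
```

View pics/w1.png

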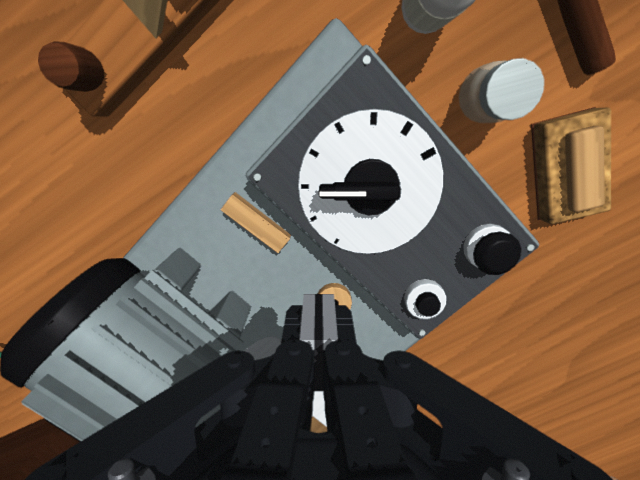

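Wrist picture: the pointer's white line runs to its nose at (320,193), within 2 px of the predicted position for speed 3. The closed fingertips are at (320,300), about 15 mm wide. The area below them is clear, so I'll descend beside the fin.

Call:
arm_command([
  {"dx": 0.03, "dy": 0.001, "dz": 0.003, "wx": 0, "wy": 0, "wz": 0, "gripper": 1},
  {"dx": 0.06, "dy": 0.003, "dz": 0.006, "wx": 0, "wy": 0, "wz": 0, "gripper": 1},
  {"dx": 0.09, "dy": 0.005, "dz": 0.006, "wx": 0, "wy": 0, "wz": 0, "gripper": 1},
  {"dx": 0.115, "dy": 0.005, "dz": 0.006, "wx": 0, "wy": 0, "wz": 0, "gripper": 1},
  {"dx": 0.135, "dy": 0.005, "dz": 0.006, "wx": 0, "wy": 0, "wz": 0, "gripper": 1},
  {"dx": 0.145, "dy": 0.005, "dz": 0.006, "wx": 0, "wy": 0, "wz": 0, "gripper": 1},
  {"dx": 0.148, "dy": 0.005, "dz": 0.006, "wx": 0, "wy": 0, "wz": 0, "gripper": 1},
  {"dx": 0.148, "dy": 0.005, "dz": 0.006, "wx": 0, "wy": 0, "wz": 0, "gripper": 1},
])

```text
clock: 5.1
position: [617.4, 47.9, 85.7]
ee_rot: [-0.676, 0.198, 0.683, 0.196]
contact_force: [-0.3, 0.2, -0.1]
gripper_width: -0.0
```

Run:
```python
from h import *
s=arm.read_state();print(s['clock'],s['position'].round(1),s['contact_force'].round(2),s['joints'].round(2))
c=get_image('wrist');save('w2',c['img']);c=get_image('side');cv2.imwrite('pics/s2.png',cv2.resize(c['img'][190:340,190:390,::-1],(800,600)))
for ph,lat in [(58,32),(58,22),(58,17),(50,17),(43,17),(36,17),(28,17),(13,17),(0,17),(-15,17),(-24,17)]: print(ph,lat,rel(s,*fpose(ph,40,lat,93)))
```

```text
5.1 [617.4  47.9  85.7] [-0.26  0.17 -0.1 ] [ 0.34  0.51 -0.18 -0.   -0.89  0.67]
58 32 (array([-0.0074, -0.0037, -0.0085]), array([-0.3,  0.5, -0.3]))
58 22 (array([-0.0075, -0.0037, -0.0185]), array([-0.3,  0.5, -0.3]))
58 17 (array([-0.0076, -0.0038, -0.0235]), array([-0.3,  0.5, -0.3]))
50 17 (array([-0.0076, -0.0058, -0.0292]), array([ 7.7,  0.5, -0.3]))
43 17 (array([-0.0077, -0.0069, -0.0344]), array([14.7,  0.5, -0.4]))
36 17 (array([-0.0077, -0.0073, -0.0397]), array([21.7,  0.5, -0.4]))
28 17 (array([-0.0078, -0.007 , -0.0458]), array([29.7,  0.4, -0.4]))
13 17 (array([-0.0079, -0.0043, -0.0568]), array([44.7,  0.4, -0.5]))
0 17 (array([-0.0079,  0.0004, -0.0655]), array([57.7,  0.3, -0.5]))
-15 17 (array([-0.008 ,  0.008 , -0.0739]), array([72.7,  0.3, -0.6]))
-24 17 (array([-0.008 ,  0.0135, -0.0779]), array([81.7,  0.2, -0.6]))
```

View pics/w2.png

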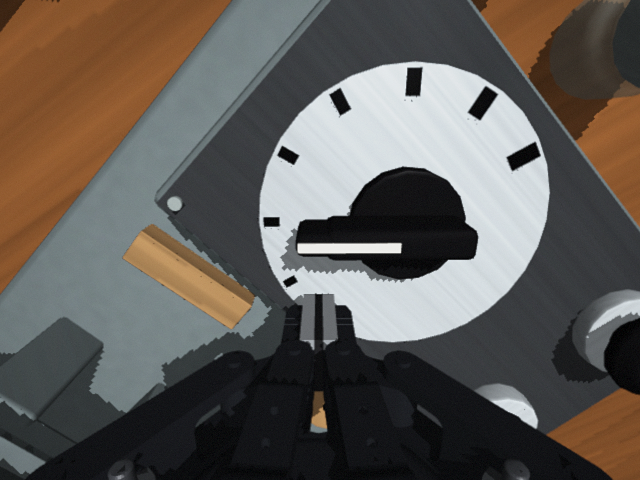

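View pics/s2.png

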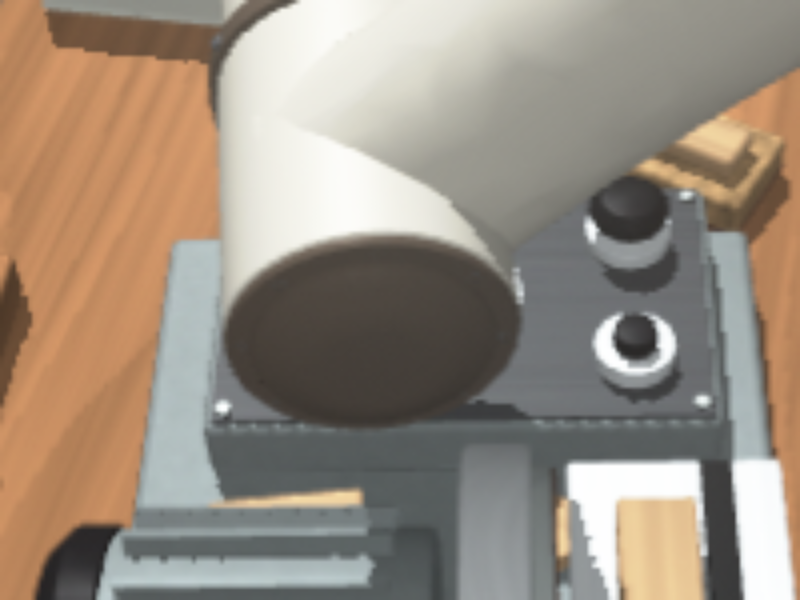

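Wrist picture: the fin is horizontal with its nose at (297,247), and the fingertips at (318,300) are on the anticlockwise side with a clear gap. The TCP is a bit low (86 mm), so I'll raise it 7 mm and approach the fin.

Call:
arm_command([
  {"dx": -0.0075, "dy": -0.001, "dz": 0, "wx": 0, "wy": 0, "wz": 0, "gripper": 1},
  {"dx": -0.0075, "dy": -0.004, "dz": -0.002, "wx": 0, "wy": 0, "wz": 0, "gripper": 1},
  {"dx": -0.0075, "dy": -0.004, "dz": -0.008, "wx": 0, "wy": 0, "wz": 0, "gripper": 1},
  {"dx": -0.0075, "dy": -0.004, "dz": -0.013, "wx": 0, "wy": 0, "wz": 0, "gripper": 1},
  {"dx": -0.0075, "dy": -0.004, "dz": -0.018, "wx": 0, "wy": 0, "wz": 0, "gripper": 1},
  {"dx": -0.0075, "dy": -0.004, "dz": -0.021, "wx": 0, "wy": 0, "wz": 0, "gripper": 1},
  {"dx": -0.0075, "dy": -0.004, "dz": -0.021, "wx": 0, "wy": 0, "wz": 0, "gripper": 1},
  {"dx": -0.0075, "dy": -0.004, "dz": -0.021, "wx": 0, "wy": 0, "wz": 0, "gripper": 1},
])

```text
clock: 6.0
position: [637.7, 39.9, 93.5]
ee_rot: [-0.676, 0.198, 0.682, 0.196]
contact_force: [0.1, -0.5, -0.2]
gripper_width: 0.1
```

```bash
cat > st.py <<'E'
from h import *
import sys
s=arm.read_state();print(s['clock'],s['position'].round(1),s['contact_force'].round(2))
c=get_image('wrist');save(sys.argv[1],c['img'])
# finger local coords in pointer-frame
M=R.from_quat(s['ee_rot']).as_matrix();t=-M[:2,2];phi=np.degrees(np.arctan2(t[0],-t[1]))
u=np.array([np.cos(np.radians(phi)),np.sin(np.radians(phi))]);d=s['position'][:2]-AX
print('phi',phi.round(1),'r',(d@u).round(1),'lat',(-d@t).round(1))
lat=float(sys.argv[2])
for ph in map(float,sys.argv[3:]): print(ph,rel(s,*fpose(ph,40,lat,93)))
E
python3 st.py w3 16 58 50 42 34 26
```

```text
6.0 [637.7  39.9  93.5] [ 0.15 -0.51 -0.21]
phi 57.6 r 40.1 lat 19.4
58.0 (array([ 0.0004,  0.0002, -0.0032]), array([-0.4,  0.5, -0.3]))
50.0 (array([ 0.0004, -0.0016, -0.0089]), array([ 7.6,  0.5, -0.3]))
42.0 (array([ 0.0003, -0.0027, -0.0148]), array([15.6,  0.4, -0.3]))
34.0 (array([ 0.0003, -0.0029, -0.0208]), array([23.6,  0.4, -0.4]))
26.0 (array([ 0.0002, -0.0023, -0.0268]), array([31.6,  0.4, -0.4]))
```

View pics/w3.png

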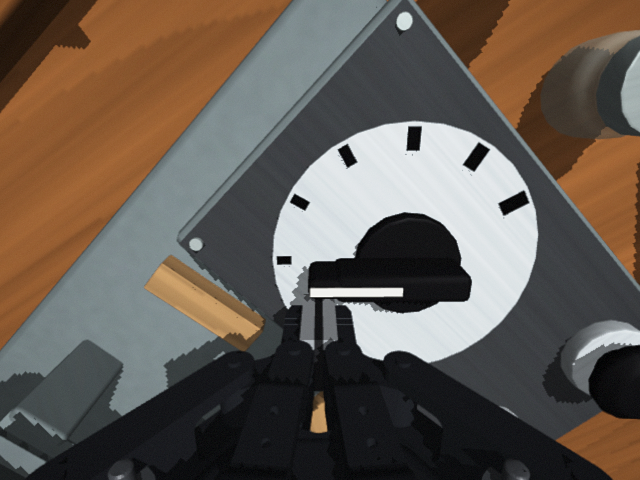

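Call:
arm_command([
  {"dx": 0, "dy": 0, "dz": -0.003, "wx": 0, "wy": 0, "wz": 0, "gripper": 1},
  {"dx": 0, "dy": -0.0005, "dz": -0.005, "wx": 2.5, "wy": 0, "wz": 0, "gripper": 1},
  {"dx": 0, "dy": -0.001, "dz": -0.007, "wx": 5, "wy": 0, "wz": 0, "gripper": 1},
  {"dx": 0, "dy": -0.0016, "dz": -0.009, "wx": 7.6, "wy": 0, "wz": 0, "gripper": 1},
  {"dx": 0, "dy": -0.002, "dz": -0.011, "wx": 10.3, "wy": 0, "wz": 0, "gripper": 1},
  {"dx": 0, "dy": -0.0024, "dz": -0.013, "wx": 13, "wy": 0, "wz": 0, "gripper": 1},
  {"dx": 0, "dy": -0.0027, "dz": -0.0148, "wx": 15.6, "wy": 0, "wz": 0, "gripper": 1},
  {"dx": 0, "dy": -0.0028, "dz": -0.0163, "wx": 17.6, "wy": 0, "wz": 0, "gripper": 1},
])

```text
clock: 6.85
position: [653.0, 33.8, 93.5]
ee_rot: [-0.638, 0.3, 0.644, 0.298]
contact_force: [0.2, -0.0, -0.1]
gripper_width: 0.2
```

```bash
python3 st.py w4 16 34 28 22 16 10 4
```

```text
6.85 [653.   33.8  93.5] [ 0.24 -0.03 -0.13]
phi 40.0 r 40.1 lat 16.1
34.0 (array([ 0.0004, -0.0013, -0.0044]), array([ 6. ,  0.4, -0.4]))
28.0 (array([ 0.0004, -0.0023, -0.0088]), array([12. ,  0.3, -0.4]))
22.0 (array([ 0.0004, -0.0029, -0.0133]), array([18. ,  0.3, -0.4]))
16.0 (array([ 0.0003, -0.0029, -0.0178]), array([24. ,  0.3, -0.5]))
10.0 (array([ 0.0003, -0.0025, -0.0223]), array([30. ,  0.3, -0.5]))
4.0 (array([ 0.0003, -0.0016, -0.0267]), array([36. ,  0.2, -0.5]))
```

View pics/w4.png

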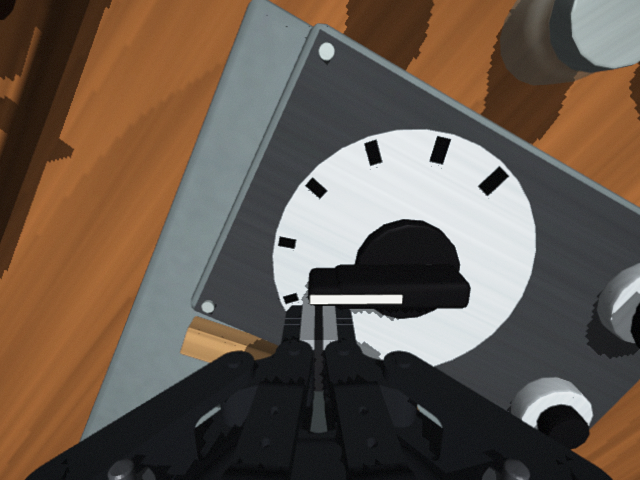

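Call:
arm_command([
  {"dx": 0, "dy": -0.0003, "dz": -0.001, "wx": 1.5, "wy": 0, "wz": 0, "gripper": 1},
  {"dx": 0, "dy": -0.0006, "dz": -0.002, "wx": 3, "wy": 0, "wz": 0, "gripper": 1},
  {"dx": 0, "dy": -0.001, "dz": -0.003, "wx": 4.5, "wy": 0, "wz": 0, "gripper": 1},
  {"dx": 0, "dy": -0.0013, "dz": -0.0044, "wx": 6, "wy": 0, "wz": 0, "gripper": 1},
  {"dx": 0, "dy": -0.0013, "dz": -0.0044, "wx": 6, "wy": 0, "wz": 0, "gripper": 1},
  {"dx": 0, "dy": -0.0013, "dz": -0.0044, "wx": 6, "wy": 0, "wz": 0, "gripper": 1},
  {"dx": 0, "dy": -0.0013, "dz": -0.0044, "wx": 6, "wy": 0, "wz": 0, "gripper": 1},
  {"dx": 0, "dy": -0.0013, "dz": -0.0044, "wx": 6, "wy": 0, "wz": 0, "gripper": 1},
])

```text
clock: 7.7
position: [657.0, 31.1, 93.4]
ee_rot: [-0.621, 0.334, 0.627, 0.331]
contact_force: [-0.2, -0.1, 0.6]
gripper_width: 0.2
```

```bash
python3 st.py w5 16 28 22 16 10 4
```

```text
7.7 [657.   31.1  93.4] [-0.19 -0.12  0.58]
phi 33.9 r 40.1 lat 15.8
28.0 (array([ 0.0004, -0.0013, -0.0041]), array([ 5.9,  0.3, -0.4]))
22.0 (array([ 0.0004, -0.0023, -0.0085]), array([11.9,  0.3, -0.4]))
16.0 (array([ 0.0004, -0.0029, -0.0129]), array([17.9,  0.3, -0.5]))
10.0 (array([ 0.0003, -0.0029, -0.0174]), array([23.9,  0.2, -0.5]))
4.0 (array([ 0.0003, -0.0025, -0.0219]), array([29.9,  0.2, -0.5]))
```

View pics/w5.png

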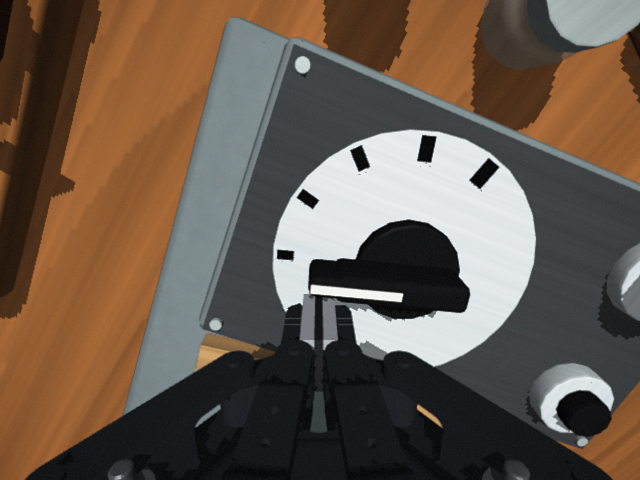

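First click done: the pointer line now tilts 5° ahead of the finger, at about 29°, which is speed 4 (28°). Carrying on to speed 5.

Call:
arm_command([
  {"dx": 0, "dy": -0.0007, "dz": -0.002, "wx": 3, "wy": 0, "wz": 0, "gripper": 1},
  {"dx": 0, "dy": -0.0013, "dz": -0.0041, "wx": 6, "wy": 0, "wz": 0, "gripper": 1},
  {"dx": 0, "dy": -0.0018, "dz": -0.0063, "wx": 9, "wy": 0, "wz": 0, "gripper": 1},
  {"dx": 0, "dy": -0.0023, "dz": -0.0085, "wx": 12, "wy": 0, "wz": 0, "gripper": 1},
  {"dx": 0, "dy": -0.0026, "dz": -0.0107, "wx": 15, "wy": 0, "wz": 0, "gripper": 1},
  {"dx": 0, "dy": -0.0029, "dz": -0.0129, "wx": 18, "wy": 0, "wz": 0, "gripper": 1},
  {"dx": 0, "dy": -0.0029, "dz": -0.0152, "wx": 21, "wy": 0, "wz": 0, "gripper": 1},
  {"dx": 0, "dy": -0.0029, "dz": -0.0174, "wx": 24, "wy": 0, "wz": 0, "gripper": 1},
])

```text
clock: 8.55
position: [669.3, 18.6, 93.4]
ee_rot: [-0.538, 0.457, 0.544, 0.454]
contact_force: [-0.1, -0.3, 0.2]
gripper_width: -0.1
```

Call:
arm_command([
  {"dx": 0, "dy": -0.0003, "dz": -0.001, "wx": 1.5, "wy": 0, "wz": 0, "gripper": 1},
  {"dx": 0, "dy": -0.0006, "dz": -0.002, "wx": 3, "wy": 0, "wz": 0, "gripper": 1},
  {"dx": 0, "dy": -0.001, "dz": -0.003, "wx": 4.5, "wy": 0, "wz": 0, "gripper": 1},
  {"dx": 0, "dy": -0.0013, "dz": -0.0044, "wx": 6, "wy": 0, "wz": 0, "gripper": 1},
  {"dx": 0, "dy": -0.0013, "dz": -0.0044, "wx": 6, "wy": 0, "wz": 0, "gripper": 1},
  {"dx": 0, "dy": -0.0013, "dz": -0.0044, "wx": 6, "wy": 0, "wz": 0, "gripper": 1},
  {"dx": 0, "dy": -0.0013, "dz": -0.0044, "wx": 6, "wy": 0, "wz": 0, "gripper": 1},
  {"dx": 0, "dy": -0.0013, "dz": -0.0044, "wx": 6, "wy": 0, "wz": 0, "gripper": 1},
])

```text
clock: 9.35
position: [671.3, 14.6, 93.4]
ee_rot: [-0.514, 0.485, 0.519, 0.481]
contact_force: [0.0, -0.3, 0.1]
gripper_width: 0.2
```

```bash
python3 st.py w6 16 -2 -8 -14 -20 -24
```

```text
9.35 [671.3  14.6  93.4] [ 0.02 -0.35  0.15]
phi 3.9 r 39.9 lat 16.3
-2.0 (array([ 0.0004, -0.0015, -0.0045]), array([ 5.9,  0.1, -0.5]))
-8.0 (array([ 0.0003, -0.0025, -0.0089]), array([11.9,  0. , -0.5]))
-14.0 (array([ 0.0003, -0.0031, -0.0134]), array([17.9,  0. , -0.5]))
-20.0 (array([ 0.0003, -0.0031, -0.0179]), array([23.9, -0. , -0.5]))
-24.0 (array([ 0.0003, -0.0029, -0.0209]), array([27.9, -0. , -0.5]))
```

View pics/w6.png

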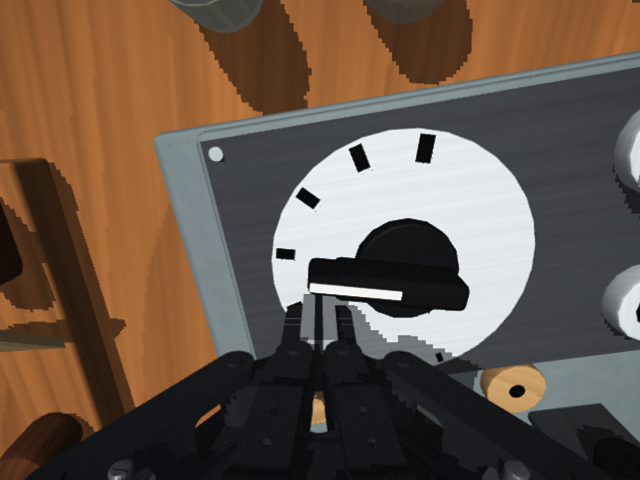

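The pointer is now on speed 5, with marks 5–8 visible ahead. One more identical push for speed 6.

Call:
arm_command([
  {"dx": 0, "dy": -0.0007, "dz": -0.0022, "wx": 3, "wy": 0, "wz": 0, "gripper": 1},
  {"dx": 0, "dy": -0.0015, "dz": -0.0045, "wx": 6, "wy": 0, "wz": 0, "gripper": 1},
  {"dx": 0, "dy": -0.002, "dz": -0.0067, "wx": 9, "wy": 0, "wz": 0, "gripper": 1},
  {"dx": 0, "dy": -0.0025, "dz": -0.0089, "wx": 12, "wy": 0, "wz": 0, "gripper": 1},
  {"dx": 0, "dy": -0.0028, "dz": -0.0112, "wx": 15, "wy": 0, "wz": 0, "gripper": 1},
  {"dx": 0, "dy": -0.0031, "dz": -0.0134, "wx": 18, "wy": 0, "wz": 0, "gripper": 1},
  {"dx": 0, "dy": -0.0031, "dz": -0.0157, "wx": 21, "wy": 0, "wz": 0, "gripper": 1},
  {"dx": 0, "dy": -0.0031, "dz": -0.0179, "wx": 24, "wy": 0, "wz": 0, "gripper": 1},
])

```text
clock: 10.2
position: [675.7, -2.8, 93.3]
ee_rot: [-0.402, 0.582, 0.406, 0.578]
contact_force: [-0.5, 0.4, -0.2]
gripper_width: 0.1
```

Call:
arm_command([
  {"dx": 0, "dy": -0.0003, "dz": -0.001, "wx": 1.5, "wy": 0, "wz": 0, "gripper": 1},
  {"dx": 0, "dy": -0.0006, "dz": -0.002, "wx": 3, "wy": 0, "wz": 0, "gripper": 1},
  {"dx": 0, "dy": -0.0008, "dz": -0.003, "wx": 4.5, "wy": 0, "wz": 0, "gripper": 1},
  {"dx": 0, "dy": -0.001, "dz": -0.004, "wx": 5.5, "wy": 0, "wz": 0, "gripper": 1},
  {"dx": 0, "dy": -0.001, "dz": -0.004, "wx": 5.5, "wy": 0, "wz": 0, "gripper": 1},
  {"dx": 0, "dy": -0.001, "dz": -0.004, "wx": 5.5, "wy": 0, "wz": 0, "gripper": 1},
  {"dx": 0, "dy": -0.001, "dz": -0.004, "wx": 5.5, "wy": 0, "wz": 0, "gripper": 1},
  {"dx": 0, "dy": -0.001, "dz": -0.004, "wx": 5.5, "wy": 0, "wz": 0, "gripper": 1},
])

```text
clock: 11.0
position: [675.3, -6.8, 93.4]
ee_rot: [-0.374, 0.601, 0.378, 0.597]
contact_force: [0.2, -0.8, -0.1]
gripper_width: 0.0
```

```bash
python3 st.py w7 30 -26
```

```text
11.0 [675.3  -6.8  93.4] [ 0.18 -0.76 -0.12]
phi -25.7 r 39.5 lat 16.3
-26.0 (array([ 0.0003, -0.0006,  0.0135]), array([ 0.3, -0.1, -0.5]))
```

View pics/w7.png

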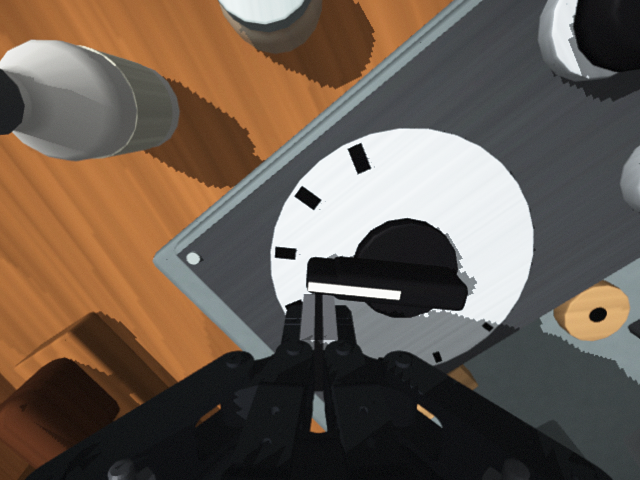

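The pointer is at mark 6, with marks 7 and 8 still ahead of it. Backing off, then up.

Call:
arm_command([
  {"dx": 0, "dy": 0, "dz": 0.006, "wx": 0, "wy": 0, "wz": 0, "gripper": 1},
  {"dx": 0, "dy": 0, "dz": 0.014, "wx": 0, "wy": 0, "wz": 0, "gripper": 1},
  {"dx": -0.005, "dy": 0, "dz": 0.016, "wx": 0, "wy": 0, "wz": 0, "gripper": 1},
  {"dx": -0.03, "dy": 0, "dz": 0.016, "wx": 0, "wy": 0, "wz": 0, "gripper": 1},
  {"dx": -0.06, "dy": 0, "dz": 0.016, "wx": 0, "wy": 0, "wz": 0, "gripper": 1},
  {"dx": -0.09, "dy": 0, "dz": 0.016, "wx": 0, "wy": 0, "wz": 0, "gripper": 1},
  {"dx": -0.1, "dy": 0, "dz": 0.016, "wx": 0, "wy": 0, "wz": 0, "gripper": 1},
  {"dx": -0.1, "dy": 0, "dz": 0.016, "wx": 0, "wy": 0, "wz": 0, "gripper": 1},
])

```text
clock: 11.85
position: [684.0, 7.9, 195.6]
ee_rot: [-0.375, 0.6, 0.378, 0.598]
contact_force: [0.6, -0.5, -0.5]
gripper_width: 0.0
```

```bash
cat > b.py <<'E'
from h import *
def bpose(x,y,z):
    p,r=fpose(13,0,0,z); return np.array([x,y,z]),r
E
python3 - <<'E'
from b import *
s=arm.read_state();print(s['clock'],s['position'].round(1),s['joints'].round(2))
c=get_image('wrist');save('w8',c['img'])
for n in (3,4,5,6,7): 
    p=np.radians(118-30*(n-1));print(n,proj(c,[AX[0]+45*np.cos(p),AX[1]+45*np.sin(p),111],s).round())
print(rel(s,*bpose(512.5,5.5,160)))
E
```

```text
11.85 [684.    7.9 195.6] [ 0.25  0.51  0.12 -0.   -1.19 -0.69]
3 [370. 261.]
4 [339. 249.]
5 [317. 224.]
6 [312. 190.]
7 [325. 155.]
(array([ 0.0363,  0.1533, -0.0766]), array([-38.7,   0.1,  -0.3]))
```

View pics/w8.png

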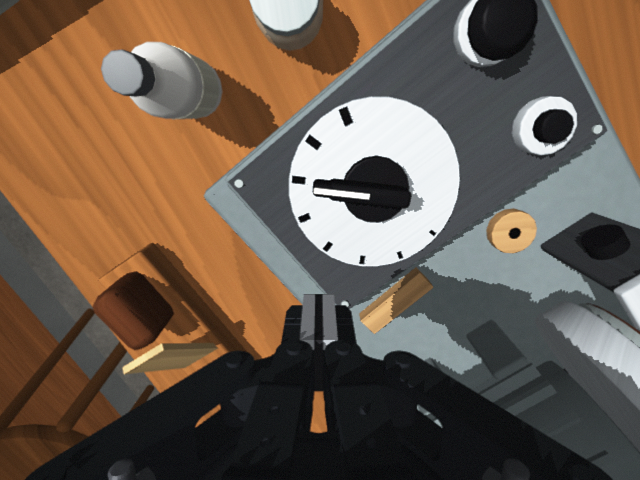

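With the finger clear, the nose is at (313,189); the prediction for speed 6 is (312,190). All eight marks are visible and the pointer rests on the sixth. Moving over to start.

Call:
arm_command([
  {"dx": 0, "dy": 0.02, "dz": -0.01, "wx": -5, "wy": 0, "wz": 0, "gripper": 1},
  {"dx": 0, "dy": 0.045, "dz": -0.022, "wx": -11, "wy": 0, "wz": 0, "gripper": 1},
  {"dx": 0, "dy": 0.07, "dz": -0.035, "wx": -17, "wy": 0, "wz": 0, "gripper": 1},
  {"dx": 0, "dy": 0.095, "dz": -0.047, "wx": -23, "wy": 0, "wz": 0, "gripper": 1},
  {"dx": 0, "dy": 0.12, "dz": -0.06, "wx": -29, "wy": 0, "wz": 0, "gripper": 1},
  {"dx": 0.01, "dy": 0.14, "dz": -0.07, "wx": -35, "wy": 0, "wz": 0, "gripper": 1},
  {"dx": 0.02, "dy": 0.153, "dz": -0.0765, "wx": -38.7, "wy": 0, "wz": 0, "gripper": 1},
  {"dx": 0.03, "dy": 0.153, "dz": -0.0765, "wx": -38.7, "wy": 0, "wz": 0, "gripper": 1},
])

```text
clock: 12.7
position: [508.8, 5.0, 163.1]
ee_rot: [-0.55, 0.442, 0.557, 0.438]
contact_force: [0.2, 0.4, -0.7]
gripper_width: 0.3
```

Run:
```python
from b import *
s=arm.read_state();print(s['clock'],s['position'].round(1),s['joints'].round(2),s['contact_force'].round(1))
c=get_image('wrist');save('w9',c['img'])
for q,z in [('start',99),('start',96),('stop',109)]:
    for r in models.cut_out('wrist',q)[:1]:
        p=np.argwhere(r['mask']).mean(0)[::-1];print(q,r['conf'],r['extent'],p.round(1),atz(c,p,z,s).round(1))
t=get_image('top');save('t9',t['img'])
print(proj(c,[512.5,5.5,99],s),rel(s,*bpose(512.5,5.5,101)))
```

```text
12.7 [508.8   5.  163.1] [ 0.33  0.26 -0.36 -0.01 -0.96 -0.1 ] [ 0.2  0.4 -0.7]
start 0.93 [298.2, 235.4, 333.5, 268.5] [312.3 253. ] [512.8   3.4  99. ]
start 0.93 [298.2, 235.4, 333.5, 268.5] [312.3 253. ] [512.6   4.6  96. ]
stop 0.96 [277.5, 94.2, 346.2, 172.0] [311.7 132.2] [528.9 -67.1 109. ]
[312.02100574 256.15515288] (array([ 0.062 , -0.0043, -0.0006]), array([-0. ,  0.2, -0.6]))
```

View pics/w9.png

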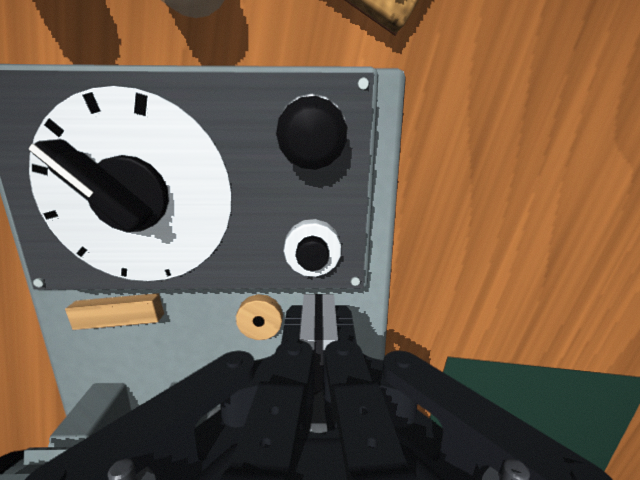

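The start button is at (312,253) in the picture, about (512.6, 4.6) mm, and the other views agree. The stop button is well clear at (312,132). Descending to just above start.

Call:
arm_command([
  {"dx": 0.01, "dy": -0.002, "dz": -0.001, "wx": 0, "wy": 0, "wz": 0, "gripper": 1},
  {"dx": 0.02, "dy": -0.004, "dz": -0.001, "wx": 0, "wy": 0, "wz": 0, "gripper": 1},
  {"dx": 0.032, "dy": -0.004, "dz": -0.001, "wx": 0, "wy": 0, "wz": 0, "gripper": 1},
  {"dx": 0.044, "dy": -0.004, "dz": -0.001, "wx": 0, "wy": 0, "wz": 0, "gripper": 1},
  {"dx": 0.052, "dy": -0.004, "dz": -0.001, "wx": 0, "wy": 0, "wz": 0, "gripper": 1},
  {"dx": 0.058, "dy": -0.004, "dz": -0.001, "wx": 0, "wy": 0, "wz": 0, "gripper": 1},
  {"dx": 0.06, "dy": -0.004, "dz": -0.001, "wx": 0, "wy": 0, "wz": 0, "gripper": 1},
  {"dx": 0.06, "dy": -0.004, "dz": -0.001, "wx": 0, "wy": 0, "wz": 0, "gripper": 1},
])

```text
clock: 13.75
position: [516.2, 5.5, 104.3]
ee_rot: [-0.55, 0.442, 0.556, 0.439]
contact_force: [0.2, 0.3, 0.4]
gripper_width: -0.0
```

Run:
```python
from b import *
s=arm.read_state();print(s['clock'],s['position'].round(1),s['contact_force'].round(1))
c=get_image('side');cv2.imwrite('pics/s10.png',cv2.resize(c['img'][190:340,230:430,::-1],(800,600)))
c=get_image('wrist');save('w10',c['img'])
print(rel(s,*bpose(512.6,5,92)))
```

```text
13.75 [516.2   5.5 104.3] [0.2 0.3 0.4]
(array([0.0123, 0.0035, 0.0003]), array([-0.1,  0.2, -0.4]))
```

View pics/w10.png

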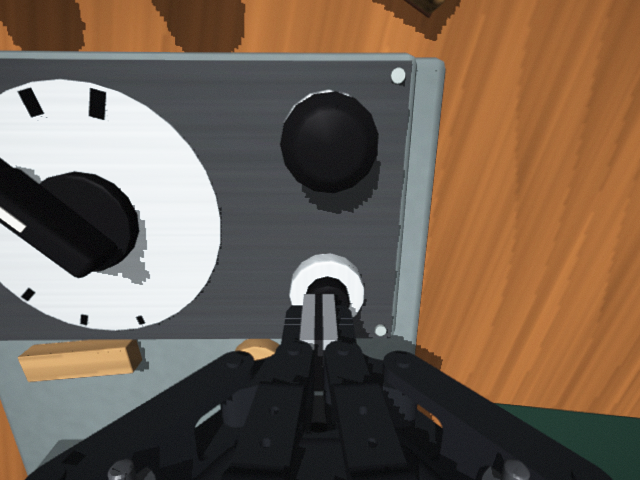

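View pics/s10.png

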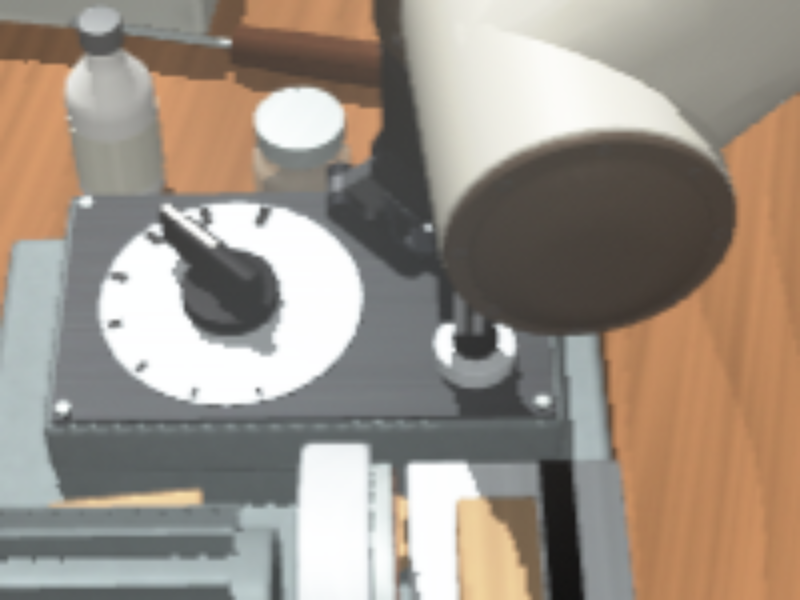

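The button is at column 327 and the fingers at 319, so I'll shift 3.5 mm and press gently.

Call:
arm_command([
  {"dx": 0, "dy": 0.002, "dz": 0, "wx": 0, "wy": 0, "wz": 0, "gripper": 1},
  {"dx": 0.002, "dy": 0.0035, "dz": 0, "wx": 0, "wy": 0, "wz": 0, "gripper": 1},
  {"dx": 0.005, "dy": 0.0035, "dz": 0, "wx": 0, "wy": 0, "wz": 0, "gripper": 1},
  {"dx": 0.0075, "dy": 0.0035, "dz": 0, "wx": 0, "wy": 0, "wz": 0, "gripper": 1},
  {"dx": 0.0095, "dy": 0.0035, "dz": 0, "wx": 0, "wy": 0, "wz": 0, "gripper": 1},
  {"dx": 0.011, "dy": 0.0035, "dz": 0, "wx": 0, "wy": 0, "wz": 0, "gripper": 1},
  {"dx": 0.012, "dy": 0.0035, "dz": 0, "wx": 0, "wy": 0, "wz": 0, "gripper": 1},
  {"dx": 0.012, "dy": 0.0035, "dz": 0, "wx": 0, "wy": 0, "wz": 0, "gripper": 1},
])

```text
clock: 14.65
position: [513.0, 4.8, 93.1]
ee_rot: [-0.551, 0.442, 0.556, 0.439]
contact_force: [-1.8, -0.0, 4.6]
gripper_width: 0.1
```

Run:
```python
from b import *
s=arm.read_state();print(s['clock'],s['position'].round(1),s['contact_force'].round(1))
c=get_image('wrist');s=arm.read_state();print(s['clock'],s['position'].round(1),s['contact_force'].round(1))
save('w11',c['img'])
```

```text
14.65 [513.    4.8  93.1] [-1.8 -0.   4.6]
14.7 [513.    4.8  93.1] [-2.2 -0.4  5.2]
```

About 5 N at z = 93.1, so it's right around full travel. I'll push a little further to be sure it bottoms out.

Call:
arm_command([
  {"dx": 0.0005, "dy": 0, "dz": 0, "wx": 0, "wy": 0, "wz": 0, "gripper": 1},
  {"dx": 0.001, "dy": 0, "dz": 0, "wx": 0, "wy": 0, "wz": 0, "gripper": 1},
  {"dx": 0.0015, "dy": 0, "dz": 0, "wx": 0, "wy": 0, "wz": 0, "gripper": 1},
  {"dx": 0.002, "dy": 0, "dz": 0, "wx": 0, "wy": 0, "wz": 0, "gripper": 1},
  {"dx": 0.002, "dy": 0, "dz": 0, "wx": 0, "wy": 0, "wz": 0, "gripper": 1},
  {"dx": 0.002, "dy": 0, "dz": 0, "wx": 0, "wy": 0, "wz": 0, "gripper": 1},
  {"dx": 0.002, "dy": 0, "dz": 0, "wx": 0, "wy": 0, "wz": 0, "gripper": 1},
  {"dx": 0.002, "dy": 0, "dz": 0, "wx": 0, "wy": 0, "wz": 0, "gripper": 1},
])

```text
clock: 15.5
position: [513.1, 4.8, 92.9]
ee_rot: [-0.551, 0.441, 0.555, 0.439]
contact_force: [-4.9, 1.0, 13.6]
gripper_width: 0.0
```

It's bottomed: the force rose to 13.6 N and z moved only 0.2 mm. Releasing straight up, well clear.

Call:
arm_command([
  {"dx": -0.002, "dy": 0, "dz": 0, "wx": 0, "wy": 0, "wz": 0, "gripper": 1},
  {"dx": -0.006, "dy": 0, "dz": 0, "wx": 0, "wy": 0, "wz": 0, "gripper": 1},
  {"dx": -0.014, "dy": 0, "dz": 0, "wx": 0, "wy": 0, "wz": 0, "gripper": 1},
  {"dx": -0.035, "dy": 0, "dz": 0, "wx": 0, "wy": 0, "wz": 0, "gripper": 1},
  {"dx": -0.065, "dy": 0, "dz": 0, "wx": 0, "wy": 0, "wz": 0, "gripper": 1},
  {"dx": -0.1, "dy": 0, "dz": 0, "wx": 0, "wy": 0, "wz": 0, "gripper": 1},
  {"dx": -0.13, "dy": 0, "dz": 0, "wx": 0, "wy": 0, "wz": 0, "gripper": 1},
  {"dx": -0.13, "dy": 0, "dz": 0, "wx": 0, "wy": 0, "wz": 0, "gripper": 1},
])

```text
clock: 16.3
position: [516.8, 5.0, 227.7]
ee_rot: [0.554, -0.438, -0.553, -0.442]
contact_force: [0.2, -0.4, 0.1]
gripper_width: 0.2
```

Run:
```python
from b import *
s=arm.read_state();print(s['clock'],s['position'].round(1),s['contact_force'].round(1))
c=get_image('wrist');save('w12',c['img'])
for n in (5,6,7):
    p=np.radians(118-30*(n-1));print(n,proj(c,[AX[0]+45*np.cos(p),AX[1]+45*np.sin(p),111],s).round())
for z in (99,93): print(z,proj(c,[512.8,4.8,z],s).round(1))
r=models.cut_out('wrist','start')
if r: print(r[0]['conf'],r[0]['extent'],np.argwhere(r[0]['mask']).mean(0)[::-1])
```

```text
16.3 [516.8   5.  227.7] [ 0.2 -0.4  0.1]
5 [105. 168.]
6 [116. 139.]
7 [142. 122.]
99 [324.5 227. ]
93 [324.4 224.7]
0.58 [313.5, 209.9, 340.3, 238.4] [324.62116041 225.89419795]
```

View pics/w12.png

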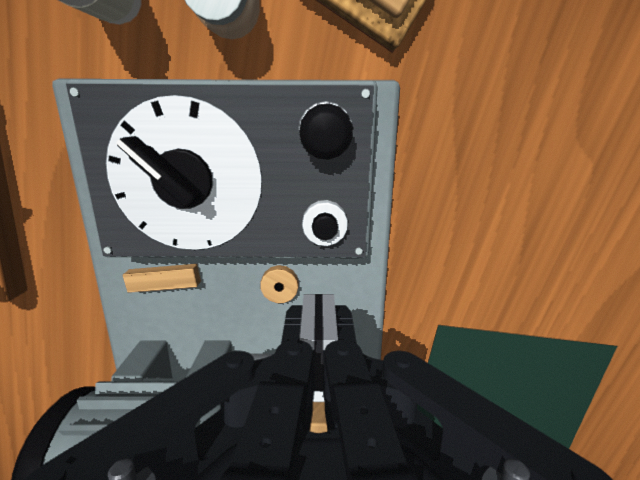

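Run:
```python
from b import *
c=get_image('top');cv2.imwrite('pics/t12.png',cv2.resize(c['img'][150:350,190:390,::-1],(600,600),interpolation=cv2.INTER_CUBIC))
for n in (5,6,7):
    p=np.radians(118-30*(n-1));print(n,(proj(c,[AX[0]+45*np.cos(p),AX[1]+45*np.sin(p),111])-[190,150])*3)
```

```text
5 [261.0770198 102.3937525]
6 [303.09053646 117.19378312]
7 [331.71202432 150.54088922]
```

View pics/t12.png

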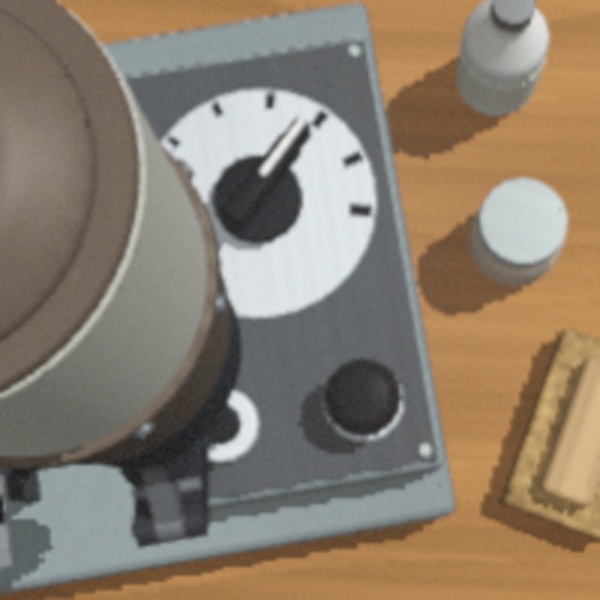

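The top view shows the nose at (303,120), where speed 6 is predicted at (303,117). The stop button and the loose things are where they were, and the robot is touching nothing.

```bash
python3 -c "
from bench import arm
print(arm.job_done())"
```

```text
the job is handed in; nothing more can be done
None
```

The sander is set to speed six and the start button was pressed and released. The job was handed in at about 16 s of the 48 s allowed.

- **Selector:** it stood at speed 3. I pushed the pointer three clicks clockwise with the closed fingertips and checked the position in the wrist picture after each click. After I backed off, the nose was 1 px from the predicted speed-6 position. In the final top view it was about 1 px off in the original picture. The last wrist picture agreed less closely, about 4 px off, but was clearly nearest mark 6.
- **Start button:** I pressed it after the speed was set. The force rose to 13.6 N with almost no further travel, at 92.9 mm against 93 mm expected for fully down. After I lifted off, the force reading was about zero. The picture is consistent with the button being up again, but the difference between up and down is only 2 px there, so that check is weak.
- **Everything else:** I never touched the stop button. The loose items I could see in the last pictures had not moved. I did not re-check the ones out of view, such as the toy part and the screwdriver.

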